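Open the hazelnut jar one-handed

ROBOT

A 7-joint arm with a two-finger parallel gripper is mounted at the origin on a cart in front of the work surface, level with it; the furniture and walls round the work are solid. World frame = base frame: x ahead of the robot, y to its left, z up, the work surface at z = 0. Lengths are in m, angles in degrees, forces in N, time in s.
With the tool pointing down it reaches from about 0.425 to 0.875 m from the base axis. Payload 4.7 kg.
Tool frame: the origin (TCP) lies between the finger pads; the fingertips stand 8 mm ahead of it and the grasp point (between the pads) lies 11 mm behind it (env.tip_extent is the distance from the TCP to the fingertips, in m); z points along the fingers, y is the line along which they close (so a half turn about z gives the same grasp; the last joint's range is limited). The gripper opens to 87 mm and grips with 3 to 60 N. Pads are 19 mm wide; open, the fingers measure 117 mm over their backs; the gripper's body (75 mm by 190 mm) begins 51 mm behind the grasp point.
Start: joints at [-68.864, 18.392, -4.016, 83.108, 1.295, 78.541, -3.26], TCP at [0.226, 0.61, 0.231] pointing down, gripper open.
Joint ranges: [-163.93, 163.93], [-17.29, 119.83], [-79.2, 71.16], [3.27, 140.29], [-89.18, 269.18], [5.43, 117.66], [-154.24, 154.24]. Speed limits (degrees/s): [147.25, 147.25, 180, 180, 180, 180, 180].

INTERFACE

Orientations are given as [roll, pitch, yaw] about the fixed x, y, z axes, in that order (R = Rz(yaw) Ry(pitch) Rx(roll)).
In Python, from cell import sensors, vision, workorder, env gives the robot as it stands.
- The arm moves only by the tool drive_tool, never from a script. Its argument "moves" is a list of rows, each an object of numbers: "x", "y", "z": the shift along the tool's x, y, z in mm; "rx", "ry", "rz": the turn, a rotation vector about the tool's x, y, z in rad; "fingers": the closure, from -1 (fully open) to 1 (shut). In form: [{"x": .., "y": .., "z": .., "rx": .., "ry": .., "rz": .., "fingers": ..}, ...]. A call has 1 to 20 rows; each row is the pose to reach, as a shift and turn from the pose commanded when the call began, along the tool's axes at that moment; what a row does not reach only later rows make up. A row lasts 1/8 s, in which the tool goes at most 62.5 mm and 10.7 degrees, less where a joint would pass 70% of its speed; a pose out of reach is approached as far as the arm can. A call with a gripper value outside its range is refused whole. The fingers move at their own pace and stop on an object; "force" is the grip in N (left out, the last holds). Time passes only in rows, so rows that repeat a pose let the fingers close. It gives the time, the measured TCP pose, the force, the opening and the grip force at its end, in the units of the state.
- sensors.get_obs(): the state, without advancing time (a new reading comes with each control period).
- vision.read_camera(name): name is "side" or "top"; returns a dict with "image" (384x512x3 uint8, red, green, blue), "fx", "fy", "cx", "cy" (pixels), "k1" (the pictures are not rectified: a ray, as slopes to the right and down, at radius r is drawn at 1 + k1 r^2 times it, then the intrinsics apply), "R" (3x3) and "t" (3): a world point X has camera coordinates R X + t. Camera axes: x right, y down, z forward; pixel columns grow to the right and rows downward; lengths in m; the calibration is good to about 2 mm. A picture is of the moment at which its call begins. There is no depth.
- workorder.sign_off(): hands the job in; it is judged then, once.
The state is a dict: "time_s": time; "qpos": joint angles; "joint_velocities": joint speeds; "effort": joint torques, N m; "tool_pos": TCP position; "tool_rot": TCP orientation; "force": force on the tool from outside, world axes, zero at the start; "wrist_torque": the same for the moment, N m; "grip_width": finger opening in m; "grasp_force": force on a finger pad.
Only numpy, scipy, OpenCV 4.12 (cv2) and the standard library are available. Lean on these libraries where they do the work, as an engineer would, in place of code of your own. Each camera call takes 0.05 s, during which the arm holds its last target. There are 200 camera calls.

TASK

Set the square glass jar of hazelnuts upright into the square socket of the wooden one-handed preparation board, flat and fully home, so that the socket keeps it from turning. Then unscrew its tight red twist-off lid (about a quarter turn anticlockwise, until the threads let go) with the jar staying in the socket, lift the lid straight off, and finish still holding it level and still over the jar's mouth, clear of the jar by a finger's breadth or two. Leave the other things on the worktop where they stand.

Things in the scene. Friction and masses are not known exactly. Their poses are not given: they have to be found in the camera images.
- jar: Clear square glass jar of whole hazelnuts, 0.3 to 0.55 kg, its red lid screwed on (together 94.5 mm high). Body 62 x 62 mm, corners rounded at 9 mm, upright sides from 3 to 60 mm height, then a shoulder and a 47 mm neck. Origin: centre of the underside; z up, x and y square to the sides (a quarter turn makes no difference). It can be carried by its lid. Plain cream label on its +x and -x sides.
- lid: Red round twist-off lid, 61 mm outer diameter, 16.5 mm high, may be gripped hard across its fluted side. Origin: centre of its lower edge, 78 mm above the jar's foot while screwed on; z up. Three lugs inside hook under the jar's threads. A springy liner presses on the rim with about 17 N, so the first turn needs 0.4 to 0.7 N m. Before it has let go, pulling the lid up lifts the jar.
- lid_top (a point): Centre of the lid's flat top, 16.5 mm above the lid's origin.
- jar_mouth (a point): Centre of the jar's rim, 90 mm above its foot. Three right-handed threads, lead 9 mm a turn: turned anticlockwise (from above) relative to the jar, the lid rises 1.5 mm in 60 degrees and then lets go; between 60 and 95 degrees (75 to 80 is best) it lifts straight off; at 98 its lugs meet stops below the next threads.
- prep_board: One-handed preparation board, fixed to the worktop: pale wood, 210 x 136 mm, top 18 mm above the worktop, a grey square socket near its far end, a low wooden corner fence (30 mm high) at its near end. Origin: on the worktop below the socket's centre; x along the board away from the fence, y to the left, z up. It reaches from x = -145 to +65 mm and y = -68 to +68 mm.
- socket (a point): Centre of the socket's flat cork floor, 24 mm above the worktop; axes as the board's, square to the socket's walls. The socket is 64.5 x 64.5 mm inside and 20 mm deep, its walls 9 mm thick, their top 44 mm above the worktop and flared by 3 mm over the upper 6 mm.
- salt_pot: Bystander: cream salt pot with a flat wooden lid, 76 x 68 x 72 mm; origin at the centre of its underside. It and the jar may have swapped places.
- pepper_mill: Bystander: dark wooden pepper mill, 58 mm diameter, 150 mm high; origin at the underside.
- mug_1: Bystander: small white mug, 62 x 85 x 51 mm; origin at the underside.
- mug_2: Bystander: small white mug, 62 x 85 x 51 mm; origin at the underside.
- glass_1: Bystander: small clear tea glass, 66 mm diameter, 82 mm high; origin at the underside.
- lemon_1: Bystander: lemon, 82 x 58 x 57 mm; origin at the underside.
Not all that is in view belongs to the job. Leave any blue look-alike of the jar alone.

How it is judged:
By the outcome, as a careful person would: the job done as asked, in the order asked, and still so for the second after the job is handed in, while the arm keeps its last pose, push and grip.
It also fails if it takes over 48 s, if anything falls off the work surface, if the arm or the gripper's body presses on something with over 40 N, if the wrist force passes 120 N, or if a joint passes its speed limit or range.

## Working session

There is one attempt and no reset: what is moved stays moved. The work goes in short steps, Python scripts to look and compute and a tool call to move; the robot and the scene stay as the last step left them, time stands still between calls to the robot, and variables do not carry over. Pictures are saved under pics/ and viewed, at most 10 in all, crops included, and the job is handed in when it is done.

Besides the shell and the picture viewer there is one more tool, called as a command line: name --argument value ..., lists and objects as JSON in quotes. drive_tool: Moves the arm, as the interface text tells. Its arguments: {"type":"object","properties":{"moves":{"type":"array"},"force":{"type":"number"}},"required":["moves"]}

```bash
mkdir -p pics; cat > h.py <<'E'
import numpy as np, cv2
from scipy.spatial.transform import Rotation as Ro
from cell import sensors, vision, workorder, env
def cam(n):
    c=vision.read_camera(n); c['R']=np.array(c['R']); c['t']=np.array(c['t']); return c
def save(c,f): cv2.imwrite(f,c['image'][:,:,::-1])
def ray(c,u,v):
    d=np.array([(u-c['cx'])/c['fx'],(v-c['cy'])/c['fy']]); s=d.copy()
    for _ in range(20): s=d/(1+c['k1']*(s@s))
    r=c['R'].T@np.array([s[0],s[1],1]); return -c['R'].T@c['t'], r/np.linalg.norm(r)
def onz(c,u,v,z):
    o,r=ray(c,u,v); return o+r*(z-o[2])/r[2]
def proj(c,X):
    p=c['R']@np.array(X)+c['t']; s=p[:2]/p[2]; s=s*(1+c['k1']*(s@s)); return c['fx']*s[0]+c['cx'],c['fy']*s[1]+c['cy']
def tri(a,ua,b,ub):
    o1,r1=ray(a,*ua);o2,r2=ray(b,*ub)
    k=np.linalg.lstsq(np.c_[r1,-r2],o2-o1,rcond=None)[0]
    p,q=o1+k[0]*r1,o2+k[1]*r2; return (p+q)/2,np.linalg.norm(p-q)
E
python3 - <<'E'
from h import *
ims=[]
for n in('top','side'):
    c=cam(n); save(c,f'pics/{n}0.png'); print(n,c['fx'],c['k1'],(-c['R'].T@c['t']).round(3),c['R'].round(2).tolist())
o=sensors.get_obs();print(o, env.tip_extent)
E
```

```text
top 378.9450761060931 -0.10738333160123277 [ 0.314 -0.343  0.969] [[0.01, -1.0, -0.0], [-0.99, -0.01, -0.16], [0.16, 0.01, -0.99]]
side 376.1838622436261 -0.03249875472614843 [0.195 0.325 0.544] [[-0.93, -0.36, -0.01], [-0.18, 0.49, -0.85], [0.31, -0.79, -0.52]]
{'time_s': 0.1, 'qpos': array([-68.86381838,  18.43499746,  -4.01667469,  83.16748569,
         1.29514688,  78.54256505,  -3.2602596 ]), 'joint_velocities': array([-0.09854198,  0.00304185, -0.04688475, -0.12359354, -0.01432657,
       -0.13756177,  0.00742366]), 'effort': array([-1.62170741e-04, -4.92574060e+01, -4.05708086e-01, -3.13398457e+01,
       -6.40742504e-02,  3.95302288e-02,  9.93659546e-05]), 'tool_pos': array([0.22567482, 0.60904433, 0.22957269]), 'tool_rot': array([-1.79900199e+02,  5.31634706e-03,  1.59674263e+02]), 'force': array([ 0.2094158 , -0.42448301,  0.47095915]), 'wrist_torque': array([-0.00051447,  0.0616772 , -0.02132877]), 'grasp_force': 0.0, 'grip_width': 0.08728058030829958} 0.008
```

View pics/top0.png

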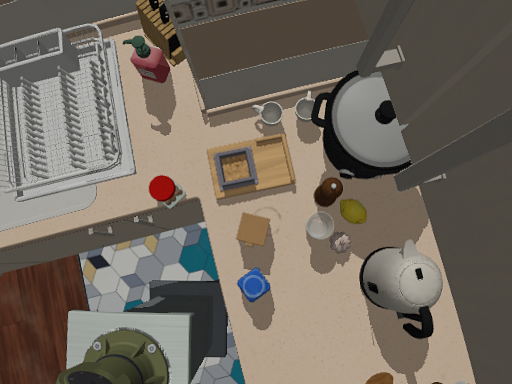

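View pics/side0.png

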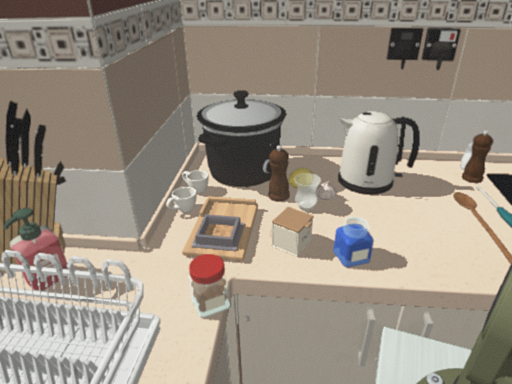

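The top view shows the red jar lid at (162,188), the socket at (236,168) on the board, and the salt pot at (254,230). In the side view the lid is at (207,268) and the socket at (219,233). Next I'll take enlarged crops and a first triangulation.

```bash
python3 - <<'E'
from h import *
a=cam('top');b=cam('side')
def red(c):
    h=cv2.cvtColor(c['image'],cv2.COLOR_RGB2HSV)
    m=(((h[...,0]<6)|(h[...,0]>174))&(h[...,1]>190)&(h[...,2]>90)).astype(np.uint8)
    n,l,s,ce=cv2.connectedComponentsWithStats(m); i=1+np.argmax(s[1:,4]); print(s[i],ce[i]); return ce[i],l==i
ca,ma=red(a);cb,mb=red(b)
print(tri(a,ca,b,cb))
for z in(.078,.0945):print(onz(a,*ca,z))
def crop(c,x,y,w,h,s): return cv2.resize(c['image'][y:y+h,x:x+w,::-1],None,fx=s,fy=s,interpolation=cv2.INTER_CUBIC)
A=crop(a,140,165,50,50,8);B=crop(b,180,245,60,75,5)[:375];C=crop(a,200,130,100,72,4);D=crop(b,180,190,90,75,4)
can=np.zeros((600,800,3),np.uint8)
A=A[:300] if 0 else cv2.resize(A,(300,300)); B=cv2.resize(B,(240,300))
can[:300,:300]=A; can[:300,300:540]=B; can[300:588,:400]=C; can[300:600,400:760]=D
cv2.imwrite('pics/crops.png',can)
E
```

```text
[149 176  25  25 479] [161.31106472 187.51565762]Traceback (most recent call last):
  File "<stdin>", line 7, in <module>
  File "<stdin>", line 6, in red
    return _wrapfunc(a, 'argmax', axis=axis, out=out, **kwds)
    return bound(*args, **kwds)
ValueError: attempt to get argmax of an empty sequence
```

```bash
cat >> h.py <<'E'
def red(c,s0=140,v0=60):
    h=cv2.cvtColor(c['image'],cv2.COLOR_RGB2HSV)
    m=(((h[...,0]<7)|(h[...,0]>172))&(h[...,1]>s0)&(h[...,2]>v0)).astype(np.uint8)
    n,l,s,ce=cv2.connectedComponentsWithStats(m); i=1+np.argmax(s[1:,4]); return s[i],ce[i],l==i
def crop(c,x,y,w,h,s): return cv2.resize(c['image'][y:y+h,x:x+w,::-1],None,fx=s,fy=s,interpolation=cv2.INTER_CUBIC)
E
python3 - <<'E'
from h import *
a=cam('top');b=cam('side')
for c in(a,b):
    s,ce,m=red(c);print(s,ce)
print(b['image'][262:290:3,207].tolist()); print(a['image'][188,155:180:3].tolist())
can=np.zeros((600,800,3),np.uint8)
can[:300,:300]=crop(a,140,165,50,50,6); can[:300,300:540]=crop(b,180,245,60,75,4); can[300:588,:400]=crop(a,200,130,100,72,4); can[300:600,400:760]=crop(b,180,190,90,75,4)
cv2.imwrite('pics/crops.png',can)
E
```

```text
[149 175  27  26 530] [161.66226415 187.92075472]
[190 254  34  29 786] [206.38549618 268.01017812]
[[184, 65, 61], [184, 67, 63], [182, 68, 61], [180, 64, 61], [183, 66, 62], [157, 65, 59], [118, 53, 48], [127, 77, 71], [155, 145, 129], [134, 114, 97]]
[[150, 19, 15], [149, 13, 10], [149, 12, 9], [148, 10, 5], [149, 14, 9], [149, 15, 10], [121, 6, 6], [101, 95, 80], [155, 168, 161]]
```

View pics/crops.png

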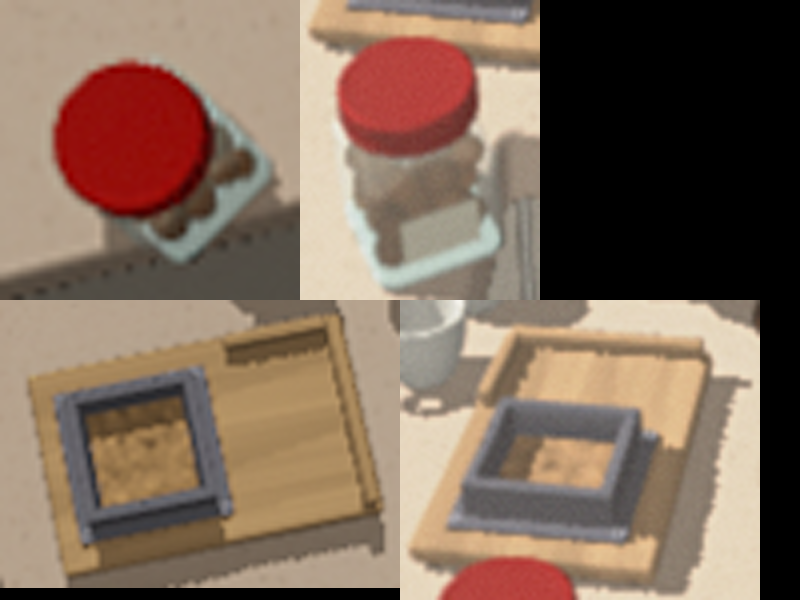

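```bash
python3 - <<'E'
from h import *
a=cam('top');b=cam('side')
np.set_printoptions(precision=4,suppress=True)
# lid top
ia,ib=a['image'].astype(int),b['image'].astype(int)
ma=red(a)[2]&(ia[...,0]>138); mb=red(b)[2]&(ib[...,0]>168)
E=[]
for m in(ma,mb):
    cs,_=cv2.findContours(m.astype(np.uint8),cv2.RETR_EXTERNAL,cv2.CHAIN_APPROX_NONE); e=cv2.fitEllipse(max(cs,key=len)); E.append(e); print(e)
P,g=tri(a,E[0][0],b,E[1][0]); print('lid top',P,g)
for c,e in((a,E[0]),(b,E[1])): print(onz(c,*e[0],.0945))
# board contour on z=.018, top view and side view
def rect(c,mask,z):
    cs,_=cv2.findContours(mask,cv2.RETR_EXTERNAL,cv2.CHAIN_APPROX_NONE); k=max(cs,key=cv2.contourArea)[:,0]
    w=np.array([onz(c,*p,z)[:2] for p in k],np.float32)*1000; return w,cv2.minAreaRect(w)
h=cv2.cvtColor(a['image'],cv2.COLOR_RGB2HSV)
print('hsv board',h[150,270],h[190,280],'counter',h[110,230],h[205,250],'wall',h[180,222],h[150,232])
# rim corners
T=[(250.75,147),(255.5,177.5),(221.25,183.75),(214.25,153.75)];S=[(205.75,215),(240,217),(233,238.75),(196.25,236.75)]
Q=[]
for t,s in zip(T,S): p,g=tri(a,t,b,s); Q.append(p); print('rim',p,g, onz(a,*t,.044)[:2])
# board corners, top view
K=[(207.5,150),(285,133.75),(295.5,182.5),(217.5,198.75)]
W=np.array([onz(a,*k,.018)[:2] for k in K]); print(W); 
for i in range(4): d=W[(i+1)%4]-W[i]; print(np.linalg.norm(d),np.degrees(np.arctan2(d[1],d[0])))
# jar foot edge
for c,p,q in((a,(170.3,208.7),(185,193)),(b,(202.5,317),(229.5,307))):
    A,B=onz(c,*p,.002),onz(c,*q,.002); d=B-A; print('jar',A,B,np.linalg.norm(d),np.degrees(np.arctan2(d[1],d[0])))
E
```

```text
((160.64035034179688, 187.03761291503906), (22.690885543823242, 23.852582931518555), 47.74829864501953)
((205.51344299316406, 265.27960205078125), (21.541749954223633, 32.892513275146484), 76.6855239868164)
lid top [ 0.4586 -0.1002  0.0919] 0.00020932085824328225
[ 0.4581 -0.1009  0.0945]
[ 0.4572 -0.0977  0.0945]
hsv board [ 17 113 176] [ 16  67 115] counter [14 68 83] [ 16  55 181] wall [132  12 107] [  9  29 115]
rim [ 0.5734 -0.3105  0.0326] 0.0006775328348919521 [ 0.5705 -0.3108]
rim [ 0.492  -0.3239  0.0378] 0.0029937486741123086 [ 0.4923 -0.3237]
rim [ 0.4734 -0.2395  0.0427] 0.005509879299966287 [ 0.4759 -0.2388]
rim [ 0.5506 -0.2197  0.0418] 0.00498157603345598 [ 0.5524 -0.2191]
[[ 0.5691 -0.1977]
 [ 0.6142 -0.3987]
 [ 0.4852 -0.4253]
 [ 0.4417 -0.2273]]
0.20607357806312637 -77.34429922564513
0.13171882733822832 -168.3836797751991
0.20269208727969037 102.38367210313137
0.13073859985271993 13.091517842513603
jar [ 0.4168 -0.1035  0.002 ] [ 0.4581 -0.1402  0.002 ] 0.05532498984567881 -41.6548931647366
jar [ 0.4538 -0.0625  0.002 ] [ 0.4179 -0.1005  0.002 ] 0.052226954236553734 -133.45075862835543
```

```bash
cat >> h.py <<'E'
def edge(c,p,q,w=3,trim=.12,sgn=0):
    """refine the straight image edge near p-q; returns two pixel points on the fitted line and residual"""
    g=cv2.GaussianBlur(cv2.cvtColor(c['image'],cv2.COLOR_RGB2GRAY),(3,3),0).astype(np.float32)
    p,q=np.array(p,float),np.array(q,float); d=q-p; L=np.hypot(*d); d/=L; n=np.array([-d[1],d[0]])
    k=np.arange(-w,w+.01,.1); pts=[]
    for s in np.linspace(trim*L,(1-trim)*L,int(L*2)):
        x=p+d*s+k[:,None]*n
        v=cv2.remap(g,x[:,0].astype(np.float32)[None],x[:,1].astype(np.float32)[None],cv2.INTER_LINEAR)[0]
        gr=np.gradient(np.convolve(v,np.ones(8)/8,'same'))[8:-8]; gr=gr*sgn if sgn else abs(gr); pts.append(p+d*s+k[8:-8][np.argmax(gr)]*n)
    pts=np.array(pts,np.float32); vx,vy,x0,y0=cv2.fitLine(pts,cv2.DIST_HUBER,0,.01,.01).ravel()
    r=np.abs((pts-[x0,y0])@[-vy,vx]); l=L*.35; return (x0-vx*l,y0-vy*l),(x0+vx*l,y0+vy*l),np.median(r)
def wline(c,p,q,z,**k):
    P,Q,r=edge(c,p,q,**k); A,B=onz(c,*P,z)[:2],onz(c,*Q,z)[:2]; d=B-A; return A,B,np.degrees(np.arctan2(d[1],d[0]))%90,r
def cross(l,m):
    k=np.linalg.solve(np.c_[l[1]-l[0],-(m[1]-m[0])],m[0]-l[0]); return l[0]+k[0]*(l[1]-l[0])
E
python3 - <<'E'
from h import *
np.set_printoptions(precision=4,suppress=True)
a=cam('top');b=cam('side')
def quad(c,K,z,name,**k):
    Ls=[wline(c,K[i],K[(i+1)%4],z,**k) for i in range(4)]
    X=np.array([cross(Ls[i-1],Ls[i]) for i in range(4)])
    print(name,'ang',[f'{l[2]:.1f}/{l[3]:.2f}' for l in Ls],'len',[round(1e3*np.linalg.norm(X[(i+1)%4]-X[i]),1) for i in range(4)],'ctr',X.mean(0)); return X
T=lambda pts,ox,oy,x0,y0,s=4:[((x-ox+.5)/s-.5+x0,(y-oy+.5)/s-.5+y0) for x,y in pts]
quad(a,T([(30,380),(340,315),(382,510),(70,575)],0,300,200,130),.018,'board top')
quad(a,T([(57,397),(203,368),(224,490),(80,518)],0,300,200,130),.044,'rim outer top')
quad(a,T([(77,405),(183,385),(205,490),(90,508)],0,300,200,130),.044,'rim inner top',w=2)
quad(b,T([(503,400),(640,408),(612,495),(463,487)],400,300,180,190),.044,'rim outer side')
quad(b,T([(515,415),(622,415),(605,480),(478,470)],400,300,180,190),.044,'rim inner side',w=2)
for c,ps,nm in((a,T([(188,262),(268,175)],0,0,140,165,6),'top'),(a,T([(120,225),(178,262)],0,0,140,165,6),'topL'),(b,T([(395,288),(495,250)],300,0,180,245,4),'side'),(b,T([(342,170),(385,285)],300,0,180,245,4),'sideL')):
    print('jar',nm,wline(c,*ps,.003,w=2.5))
E
```

```text
board top ang ['8.8/0.55', '12.3/0.19', '15.4/0.45', '12.0/0.21'] len [np.float64(210.9), np.float64(120.0), np.float64(211.4), np.float64(144.3)] ctr [ 0.528  -0.3101]
rim outer top ang ['12.1/0.02', '12.0/0.14', '12.1/0.18', '12.3/0.18'] len [np.float64(97.9), np.float64(75.9), np.float64(97.4), np.float64(76.1)] ctr [ 0.5188 -0.2721]
rim inner top ang ['12.0/0.20', '8.0/0.28', '5.1/0.28', '10.6/0.19'] len [np.float64(69.4), np.float64(74.4), np.float64(66.4), np.float64(66.4)] ctr [ 0.5203 -0.2695]
rim outer side ang ['11.6/0.18', '10.1/0.32', '14.8/0.61', '9.4/0.34'] len [np.float64(77.0), np.float64(77.5), np.float64(78.2), np.float64(81.9)] ctr [ 0.5177 -0.2689]
rim inner side ang ['20.0/0.00', '19.1/0.24', '13.0/0.00', '5.7/0.05'] len [np.float64(62.9), np.float64(68.9), np.float64(77.7), np.float64(61.4)] ctr [ 0.5197 -0.2693]
jar top (array([ 0.4254, -0.1123]), array([ 0.4518, -0.136 ]), np.float64(48.12797701480866), np.float32(0.14847648))
jar topL (array([ 0.4354, -0.08  ]), array([ 0.4203, -0.0952]), np.float64(45.111511874600296), np.float32(0.41125613))
jar side (array([ 0.4469, -0.0693]), array([ 0.423 , -0.0933]), np.float64(45.22729148012087), np.float32(0.16311026))
jar sideL (array([ 0.5007, -0.11  ]), array([ 0.463 , -0.0724]), np.float64(45.03439903019918), np.float32(0.46042657))
```

```bash
cat >> h.py <<'E'
def plan(*poses):
    """world targets (x,y,z,yaw) -> tool-frame mm / rad rows from the present pose"""
    o=sensors.get_obs(); R=Ro.from_euler('xyz',o['tool_rot'],degrees=True)
    print('t',round(o['time_s'],2),'pos',np.round(o['tool_pos'],4),'rot',np.round(o['tool_rot'],2),'q',np.round(o['qpos'],0),'F',np.round(o['force'],1),'w',round(o['grip_width']*1e3,1),'g',round(o['grasp_force'],1))
    for x,y,z,w in poses:
        d=R.inv().apply(np.array([x,y,z])-o['tool_pos'])*1e3; r=(R.inv()*Ro.from_euler('xyz',[180,0,w],degrees=True)).as_rotvec()
        print(np.round(d,1),np.round(r,4))
E
python3 -c "
from h import *
plan((.30,.55,.33,150),(.42,.28,.33,100),(.458,-.1,.22,47))"
```

```text
t 0.5 pos [0.2258 0.6095 0.2306] rot [-180.      0.    159.67] q [-69.  18.  -4.  83.   1.  79.  -3.] F [ 0.4 -1.1  0.6] w 87.2 g 0.0
[-90.2 -30.  -99.4] [0.     0.     0.1688]
[-296.5 -241.5  -99.4] [0.     0.     1.0415]
[-464.2 -584.7   10.6] [0.     0.     1.9665]
```

drive_tool --moves '[{"x": -40, "y": -10, "z": -60, "rz": 0.1}, {"x": -90, "y": -30, "z": -99, "rz": 0.2}, {"x": -140, "y": -80, "z": -99, "rz": 0.35}, {"x": -190, "y": -130, "z": -99, "rz": 0.5}, {"x": -240, "y": -185, "z": -99, "rz": 0.7}, {"x": -296, "y": -241, "z": -99, "rz": 0.88}, {"x": -320, "y": -295, "z": -99, "rz": 1.05}, {"x": -350, "y": -350, "z": -99, "rz": 1.2}, {"x": -380, "y": -405, "z": -99, "rz": 1.38}, {"x": -410, "y": -460, "z": -80, "rz": 1.55}, {"x": -430, "y": -515, "z": -60, "rz": 1.72}, {"x": -450, "y": -560, "z": -30, "rz": 1.9}, {"x": -464, "y": -585, "z": 10, "rz": 1.966}, {"x": -464, "y": -585, "z": 10, "rz": 1.966}, {"x": -464, "y": -585, "z": 10, "rz": 1.966}]'

```text
invalid input at $.moves[0]: expected keys x, y, z, rx, ry, rz, fingers
```

```bash
python3 -c "
from h import *
plan((.458,-.1,.12,47),(.458,-.1,.075,47))"
```

```text
t 0.5 pos [0.2258 0.6095 0.2306] rot [-180.      0.    159.67] q [-69.  18.  -4.  83.   1.  79.  -3.] F [ 0.4 -1.1  0.6] w 87.2 g 0.0
[-464.2 -584.7  110.6] [0.     0.     1.9665]
[-464.2 -584.7  155.6] [0.     0.     1.9665]
```

drive_tool --moves '[{"x": -40, "y": -10, "z": -60, "rx": 0, "ry": 0, "rz": 0.1, "fingers": -1}, {"x": -90, "y": -30, "z": -99, "rx": 0, "ry": 0, "rz": 0.2, "fingers": -1}, {"x": -140, "y": -80, "z": -99, "rx": 0, "ry": 0, "rz": 0.35, "fingers": -1}, {"x": -190, "y": -130, "z": -99, "rx": 0, "ry": 0, "rz": 0.5, "fingers": -1}, {"x": -240, "y": -185, "z": -99, "rx": 0, "ry": 0, "rz": 0.7, "fingers": -1}, {"x": -296, "y": -241, "z": -99, "rx": 0, "ry": 0, "rz": 0.88, "fingers": -1}, {"x": -320, "y": -295, "z": -99, "rx": 0, "ry": 0, "rz": 1.05, "fingers": -1}, {"x": -350, "y": -350, "z": -99, "rx": 0, "ry": 0, "rz": 1.2, "fingers": -1}, {"x": -380, "y": -405, "z": -99, "rx": 0, "ry": 0, "rz": 1.38, "fingers": -1}, {"x": -410, "y": -460, "z": -80, "rx": 0, "ry": 0, "rz": 1.55, "fingers": -1}, {"x": -430, "y": -515, "z": -60, "rx": 0, "ry": 0, "rz": 1.72, "fingers": -1}, {"x": -450, "y": -560, "z": -30, "rx": 0, "ry": 0, "rz": 1.9, "fingers": -1}, {"x": -464, "y": -585, "z": 10, "rx": 0, "ry": 0, "rz": 1.966, "fingers": -1}, {"x": -464, "y": -585, "z": 10, "rx": 0, "ry": 0, "rz": 1.966, "fingers": -1}, {"x": -464, "y": -585, "z": 10, "rx": 0, "ry": 0, "rz": 1.966, "fingers": -1}]'

```text
time_s: 2.38
tool_pos: [0.4566, -0.1017, 0.2197]
tool_rot: [-179.9, 0.1, 46.8]
force: [0.2, 0.1, 0.4]
grip_width: 0.0868
grasp_force: 0.0
```

```bash
python3 -c "
from h import *
plan((.458,-.1,.12,47),(.458,-.1,.075,47))"
```

```text
t 2.38 pos [ 0.4566 -0.1017  0.2197] rot [-1.7991e+02  9.0000e-02  4.6800e+01] q [-29.  -6.  36. 110.   4.  75. -37.] F [0.2 0.1 0.4] w 86.8 g 0.0
[ 2.3 -0.  99.7] [-0.0016  0.0015 -0.0035]
[2.400e+00 1.000e-01 1.447e+02] [-0.0016  0.0015 -0.0035]
```

drive_tool --moves '[{"x": 2, "y": 0, "z": 50, "rx": 0, "ry": 0, "rz": 0, "fingers": -1}, {"x": 2, "y": 0, "z": 90, "rx": 0, "ry": 0, "rz": 0, "fingers": -1}, {"x": 2, "y": 0, "z": 120, "rx": 0, "ry": 0, "rz": 0, "fingers": -1}, {"x": 2, "y": 0, "z": 144, "rx": 0, "ry": 0, "rz": 0, "fingers": -1}, {"x": 2, "y": 0, "z": 144, "rx": 0, "ry": 0, "rz": 0, "fingers": -1}, {"x": 2, "y": 0, "z": 144, "rx": 0, "ry": 0, "rz": 0, "fingers": -1}]'

```text
time_s: 3.12
tool_pos: [0.4605, -0.0979, 0.078]
tool_rot: [179.9, -0.1, 47.1]
force: [-0.2, 0.6, -0.2]
grip_width: 0.087
grasp_force: 0.0
```

```bash
python3 - <<'E'
from h import *
plan((.458,-.1,.075,47))
a=cam('top');b=cam('side')
can=np.zeros((480,800,3),np.uint8)
can[:480,:400]=crop(a,120,140,100,120,4); can[:480,400:800]=crop(b,150,210,100,120,4)
cv2.imwrite('pics/g1.png',can)
E
```

```text
t 3.12 pos [ 0.4605 -0.0979  0.078 ] rot [ 1.7992e+02 -1.1000e-01  4.7110e+01] q [-28.   5.  38. 119.  -3.  57. -31.] F [-0.2  0.6 -0.2] w 87.0 g 0.0
[-3.2 -0.4  3. ] [ 0.0014 -0.0019  0.0019]
```

View pics/g1.png

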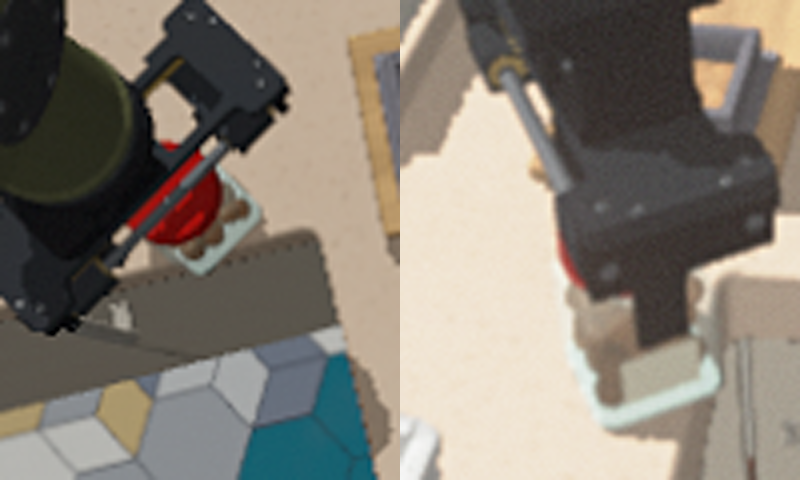

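The picture shows the fingers straddling the lid on either side. I'll close.

drive_tool --moves '[{"x": -2, "y": 0, "z": 2, "rx": 0, "ry": 0, "rz": 0, "fingers": 0}, {"x": -2, "y": 0, "z": 2, "rx": 0, "ry": 0, "rz": 0, "fingers": 1}, {"x": -2, "y": 0, "z": 2, "rx": 0, "ry": 0, "rz": 0, "fingers": 1}, {"x": -2, "y": 0, "z": 2, "rx": 0, "ry": 0, "rz": 0, "fingers": 1}, {"x": -2, "y": 0, "z": 2, "rx": 0, "ry": 0, "rz": 0, "fingers": 1}, {"x": -2, "y": 0, "z": 2, "rx": 0, "ry": 0, "rz": 0, "fingers": 1}, {"x": -2, "y": 0, "z": 2, "rx": 0, "ry": 0, "rz": 0, "fingers": 1}]' --force 55

```text
time_s: 4.1
tool_pos: [0.458, -0.1004, 0.0747]
tool_rot: [180.0, -0.0, 47.0]
force: [1.6, -1.4, 1.7]
grip_width: 0.06
grasp_force: 55.0
```

```bash
python3 -c "
from h import *
plan((.459,-.1,.19,47),(.519,-.271,.19,12.4))"
```

```text
t 4.1 pos [ 0.458  -0.1004  0.0747] rot [ 1.7997e+02 -1.0000e-02  4.7020e+01] q [-28.   5.  38. 120.  -3.  57. -30.] F [ 1.6 -1.4  1.7] w 60.0 g 55.0
[   1.     0.5 -115.3] [ 0.0006 -0.0002  0.0004]
[ -83.2  161.  -115.2] [ 5.000e-04 -4.000e-04  6.043e-01]
```

drive_tool --moves '[{"x": 0, "y": 0, "z": -30, "rx": 0, "ry": 0, "rz": 0, "fingers": 1}, {"x": 0, "y": 0, "z": -70, "rx": 0, "ry": 0, "rz": 0, "fingers": 1}, {"x": 0, "y": 0, "z": -90, "rx": 0, "ry": 0, "rz": 0, "fingers": 1}, {"x": -20, "y": 40, "z": -90, "rx": 0, "ry": 0, "rz": 0.15, "fingers": 1}, {"x": -42, "y": 80, "z": -90, "rx": 0, "ry": 0, "rz": 0.3, "fingers": 1}, {"x": -63, "y": 120, "z": -90, "rx": 0, "ry": 0, "rz": 0.45, "fingers": 1}, {"x": -78, "y": 148, "z": -90, "rx": 0, "ry": 0, "rz": 0.56, "fingers": 1}, {"x": -83, "y": 161, "z": -90, "rx": 0, "ry": 0, "rz": 0.604, "fingers": 1}, {"x": -83, "y": 161, "z": -80, "rx": 0, "ry": 0, "rz": 0.604, "fingers": 1}, {"x": -83, "y": 161, "z": -70, "rx": 0, "ry": 0, "rz": 0.604, "fingers": 1}, {"x": -83, "y": 161, "z": -65, "rx": 0, "ry": 0, "rz": 0.604, "fingers": 1}, {"x": -83, "y": 161, "z": -65, "rx": 0, "ry": 0, "rz": 0.604, "fingers": 1}, {"x": -83, "y": 161, "z": -65, "rx": 0, "ry": 0, "rz": 0.604, "fingers": 1}]'

```text
time_s: 5.72
tool_pos: [0.5192, -0.2705, 0.1399]
tool_rot: [180.0, -0.0, 12.5]
force: [0.2, 0.2, -2.3]
grip_width: 0.0604
grasp_force: 55.0
```

```bash
python3 - <<'E'
from h import *
plan((.519,-.271,.14,12.4))
a=cam('top');b=cam('side'); save(a,'pics/t2.png'); save(b,'pics/s2.png')
can=np.zeros((480,800,3),np.uint8)
can[:480,:400]=crop(a,195,120,80,96,5); can[:480,400:800]=crop(b,175,170,80,96,5)
cv2.imwrite('pics/h1.png',can)
E
```

```text
t 5.72 pos [ 0.5192 -0.2705  0.1399] rot [ 1.800e+02 -5.000e-02  1.246e+01] q [-15.  18.  48. 101. -15.  68. -41.] F [ 0.2  0.2 -2.3] w 60.4 g 55.0
[-0.3  0.5 -0.1] [ 0.     -0.0008  0.001 ]
```

View pics/h1.png

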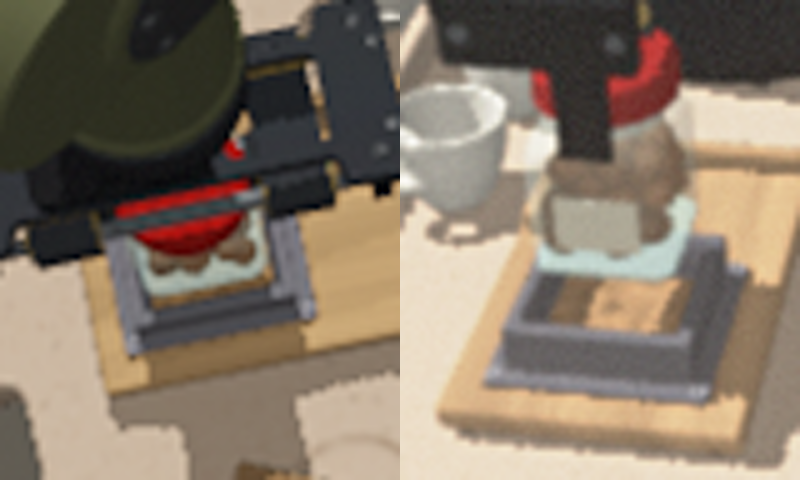

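```bash
cat > prof.py <<'E'
from h import *
def prof(c,img,ctr,yaw,axis,z,rng,half,step=1.0):
    th=np.radians(yaw); n=[np.array([np.cos(th),np.sin(th)]),np.array([-np.sin(th),np.cos(th)])]
    g=cv2.cvtColor(img,cv2.COLOR_RGB2GRAY); s=np.arange(rng[0],rng[1],step); out=[]
    for t in np.linspace(-half,half,25):
        P=[proj(c,[*(np.array(ctr)+(n[axis]*k+n[1-axis]*t)/1e3),z]) for k in s]
        P=np.array(P,np.float32); out.append(cv2.remap(g,P[:,0][None],P[:,1][None],cv2.INTER_LINEAR)[0])
    return s,np.median(out,0)
E
python3 - <<'E'
from prof import *
cs={n:cam(n) for n in('top','side')}
for n in cs:
    img=cv2.imread(f'pics/{n}0.png')[:,:,::-1].copy()
    for ax in(0,1):
        s,v=prof(cs[n],img,(.519,-.271),12.1,ax,.044,(-54,55),22,2)
        print(n,ax,' '.join(f'{int(a)}:{int(b)}' for a,b in zip(s,v)))
E
```

```text
top 0 -54:84 -52:73 -50:64 -48:63 -46:62 -44:56 -42:48 -40:57 -38:83 -36:99 -34:104 -32:109 -30:120 -28:128 -26:133 -24:135 -22:135 -20:134 -18:132 -16:128 -14:123 -12:121 -10:122 -8:125 -6:129 -4:130 -2:130 0:127 2:125 4:122 6:121 8:127 10:120 12:99 14:77 16:74 18:76 20:79 22:78 24:78 26:76 28:66 30:51 32:44 34:45 36:62 38:86 40:98 42:103 44:112 46:127 48:136 50:138 52:139 54:142
top 1 -54:145 -52:139 -50:123 -48:106 -46:103 -44:100 -42:97 -40:98 -38:100 -36:88 -34:73 -32:92 -30:120 -28:128 -26:127 -24:125 -22:126 -20:126 -18:125 -16:127 -14:129 -12:126 -10:124 -8:120 -6:119 -4:120 -2:120 0:122 2:125 4:131 6:130 8:124 10:122 12:121 14:123 16:124 18:122 20:120 22:123 24:126 26:125 28:118 30:91 32:59 34:72 36:94 38:100 40:99 42:99 44:102 46:105 48:120 50:136 52:143 54:143
side 0 -54:92 -52:87 -50:86 -48:85 -46:81 -44:77 -42:79 -40:95 -38:121 -36:134 -34:138 -32:150 -30:161 -28:164 -26:167 -24:169 -22:166 -20:160 -18:158 -16:161 -14:160 -12:161 -10:165 -8:165 -6:160 -4:151 -2:141 0:141 2:151 4:155 6:147 8:124 10:107 12:98 14:98 16:99 18:100 20:102 22:99 24:92 26:83 28:79 30:79 32:79 34:84 36:101 38:121 40:137 42:154 44:171 46:180 48:184 50:184 52:186 54:197
side 1 -54:187 -52:187 -50:187 -48:188 -46:189 -44:188 -42:182 -40:171 -38:152 -36:137 -34:126 -32:118 -30:113 -28:109 -26:106 -24:103 -22:101 -20:98 -18:96 -16:95 -14:93 -12:92 -10:91 -8:95 -6:108 -4:125 -2:146 0:162 2:167 4:167 6:162 8:159 10:161 12:164 14:166 16:158 18:151 20:151 22:157 24:159 26:160 28:163 30:163 32:163 34:158 36:151 38:141 40:132 42:123 44:111 46:99 48:93 50:92 52:93 54:93
```

```bash
python3 - <<'E'
from prof import *
cs={n:cam(n) for n in('top','side')}
J=(.5192,-.2705); z=.067
f=lambda s,v:' '.join(f'{a:g}:{int(b)}' for a,b in zip(s,v))
print('top n1',f(*prof(cs['top'],cs['top']['image'],J,12.4,0,z,(-50,-14),18,1)))
print('side n2',f(*prof(cs['side'],cs['side']['image'],J,12.4,1,z,(14,50),18,1)))
th=np.radians(12.4);n1=np.array([np.cos(th),np.sin(th)]);n2=np.array([-np.sin(th),np.cos(th)])
for r in((-42,-20),(20,42)):
    print('top n2',f(*prof(cs['top'],cs['top']['image'],np.array(J)-n1*.018,12.4,1,z,r,6,1)))
    print('side n1',f(*prof(cs['side'],cs['side']['image'],np.array(J)+n2*.018,12.4,0,z,r,6,1)))
C=lambda pts,x0:[((x+.5)/5-.5+x0[0],(y+.5)/5-.5+x0[1]) for x,y in pts]
print(wline(cs['top'],*C([(152,290),(270,270)],(195,120)),z,w=1.8))
print(wline(cs['side'],*C([(140,268),(280,278)],(175,170)),z,w=1.8))
E
```

```text
top n1 -50:74 -49:70 -48:66 -47:61 -46:58 -45:59 -44:63 -43:68 -42:72 -41:74 -40:73 -39:71 -38:71 -37:73 -36:77 -35:82 -34:89 -33:98 -32:110 -31:127 -30:144 -29:156 -28:165 -27:169 -26:172 -25:171 -24:168 -23:159 -22:141 -21:123 -20:102 -19:79 -18:78 -17:82 -16:85 -15:86
side n2 14:194 15:197 16:201 17:203 18:205 19:206 20:206 21:206 22:206 23:205 24:202 25:198 26:191 27:184 28:170 29:157 30:143 31:135 32:126 33:120 34:114 35:113 36:116 37:118 38:124 39:129 40:131 41:131 42:130 43:128 44:127 45:127 46:128 47:127 48:127 49:129
top n2 -42:113 -41:112 -40:115 -39:118 -38:118 -37:113 -36:103 -35:91 -34:86 -33:96 -32:115 -31:138 -30:155 -29:163 -28:158 -27:144 -26:123 -25:105 -24:96 -23:95 -22:94 -21:91
side n1 -42:87 -41:88 -40:92 -39:94 -38:95 -37:96 -36:97 -35:97 -34:101 -33:109 -32:126 -31:148 -30:169 -29:188 -28:198 -27:202 -26:205 -25:206 -24:206 -23:205 -22:204 -21:204
top n2 20:98 21:99 22:99 23:97 24:107 25:130 26:147 27:162 28:160 29:151 30:137 31:119 32:103 33:103 34:110 35:117 36:117 37:116 38:116 39:116 40:117 41:119
side n1 20:190 21:190 22:192 23:195 24:199 25:203 26:205 27:209 28:207 29:202 30:197 31:189 32:187 33:185 34:187 35:189 36:191 37:191 38:191 39:192 40:193 41:196
(array([ 0.48529173, -0.25414217]), array([ 0.4925104 , -0.29413367]), np.float64(10.232013451642601), np.float32(9.459257e-05))
(array([ 0.52909104, -0.2370953 ]), array([ 0.4895596 , -0.25107415]), np.float64(19.474276659369792), np.float32(0.06535751))
```

```bash
python3 - <<'E'
from prof import *
cs={n:cam(n) for n in('top','side')}
c0={n:dict(cs[n],image=cv2.imread(f'pics/{n}0.png')[:,:,::-1].copy()) for n in cs}
th=np.radians(12.2);n=[np.array([np.cos(th),np.sin(th)]),np.array([-np.sin(th),np.cos(th)])]
def ln(c,ctr,ax,off,z,h,w=1.6,m=0,tag=''):
    A,B=[proj(c,[*(np.array(ctr)+(n[ax]*off+n[1-ax]*(m+k))/1e3),z]) for k in(-h,h)]
    l=wline(c,A,B,z,w=w,trim=.05); mid=(l[0]+l[1])/2-ctr; print(tag,'ang %.1f off %.1f res %.2f'%(l[2],mid@n[ax]*1e3,l[3]))
J=np.array((.519,-.271))
for k in cs:
    ln(cs[k],J,0,-31,.067,20,tag=k+' jar n1-')
ln(cs['side'],J,1,29,.067,20,tag='side jar n2+')
ln(cs['side'],J,0,31,.067,10,m=18,tag='side jar n1+')
for k in c0:
    ln(c0[k],J,0,-39.4,.044,34,tag=k+' soc n1- outer')
    ln(c0[k],J,0,36.4,.044,28,tag=k+' soc n1+ inner')
ln(c0['top'],J,1,-35.5,.044,28,tag='top soc n2- in');ln(c0['top'],J,1,34.5,.044,28,tag='top soc n2+ in')
ln(c0['side'],J,1,-39,.044,34,tag='side soc n2- out');ln(c0['side'],J,1,45,.044,34,tag='side soc n2+ out')
ln(c0['top'],(.528,-.310),1,-105,.018,50,w=3,tag='board');ln(c0['top'],(.528,-.310),1,105,.018,50,w=3,tag='board');ln(c0['top'],(.528,-.310),0,68,.018,90,w=3,tag='board');ln(c0['top'],(.528,-.310),0,-68,.018,90,w=3,tag='board')
E
```

```text
top jar n1- ang 12.6 off -30.7 res 0.16
side jar n1- ang 15.3 off -30.1 res 0.12
side jar n2+ ang 19.6 off 28.0 res 0.05
side jar n1+ ang 3.6 off 30.9 res 0.28
top soc n1- outer ang 11.8 off -38.3 res 0.19
top soc n1+ inner ang 11.7 off 36.9 res 0.22
side soc n1- outer ang 12.2 off -39.0 res 0.24
side soc n1+ inner ang 11.2 off 37.6 res 0.20
top soc n2- in ang 13.2 off -35.4 res 0.61
top soc n2+ in ang 11.3 off 35.1 res 0.19
side soc n2- out ang 11.4 off -37.8 res 0.20
side soc n2+ out ang 14.2 off 43.2 res 0.11
board ang 12.3 off -105.8 res 0.20
board ang 12.3 off 105.2 res 0.20
board ang 9.2 off 66.1 res 0.54
board ang 15.2 off -66.1 res 0.44
```

drive_tool --moves '[{"x": 1.7, "y": 0.4, "z": 0, "rx": 0, "ry": 0, "rz": 0.01, "fingers": 1}, {"x": 1.7, "y": 0.4, "z": 8, "rx": 0, "ry": 0, "rz": 0.01, "fingers": 1}, {"x": 1.7, "y": 0.4, "z": 16, "rx": 0, "ry": 0, "rz": 0.01, "fingers": 1}, {"x": 1.7, "y": 0.4, "z": 21, "rx": 0, "ry": 0, "rz": 0.01, "fingers": 1}, {"x": 1.7, "y": 0.4, "z": 25, "rx": 0, "ry": 0, "rz": 0.01, "fingers": 1}, {"x": 1.7, "y": 0.4, "z": 28, "rx": 0, "ry": 0, "rz": 0.01, "fingers": 1}, {"x": 1.7, "y": 0.4, "z": 28, "rx": 0, "ry": 0, "rz": 0.01, "fingers": 1}]'

```text
time_s: 7.0
tool_pos: [0.5206, -0.2707, 0.1114]
tool_rot: [-180.0, 0.0, 11.8]
force: [0.8, 0.1, -3.5]
grip_width: 0.0603
grasp_force: 55.0
```

```bash
python3 -c "
from h import *
plan((.519,-.271,.0987,12.4)); print(sensors.get_obs()['wrist_torque'])"
```

```text
t 7.0 pos [ 0.5206 -0.2707  0.1114] rot [-1.7999e+02  1.0000e-02  1.1850e+01] q [-14.  20.  47. 102. -16.  65. -40.] F [ 0.8  0.1 -3.5] w 60.3 g 55.0
[-1.6 -0.  12.7] [-0.0002  0.0002 -0.0096]
[-0.04324462  0.15738211  0.01913588]
```

drive_tool --moves '[{"x": 0, "y": 0, "z": 4, "rx": 0, "ry": 0, "rz": 0, "fingers": 1}, {"x": 0, "y": 0, "z": 8, "rx": 0, "ry": 0, "rz": 0, "fingers": 1}, {"x": 0, "y": 0, "z": 11, "rx": 0, "ry": 0, "rz": 0, "fingers": 1}, {"x": 0, "y": 0, "z": 11, "rx": 0, "ry": 0, "rz": 0, "fingers": 1}]'

```text
time_s: 7.5
tool_pos: [0.5206, -0.2706, 0.1002]
tool_rot: [-180.0, 0.0, 11.9]
force: [-0.4, 0.0, -3.2]
grip_width: 0.0601
grasp_force: 55.0
```

```bash
python3 -c "
from h import *
plan((.519,-.271,.0987,12.4)); print(sensors.get_obs()['wrist_torque'])"
```

```text
t 7.5 pos [ 0.5206 -0.2706  0.1002] rot [-1.7998e+02  2.0000e-02  1.1850e+01] q [-14.  21.  47. 103. -17.  64. -40.] F [-0.4  0.  -3.2] w 60.1 g 55.0
[-1.7  0.1  1.5] [-0.0003  0.0003 -0.0095]
[-0.02708176  0.08569914 -0.0027341 ]
```

Free entry, with about 1.5 mm to go. I'll press it home in small steps.

drive_tool --moves '[{"x": 0, "y": 0, "z": 1.5, "rx": 0, "ry": 0, "rz": 0, "fingers": 1}, {"x": 0, "y": 0, "z": 2, "rx": 0, "ry": 0, "rz": 0, "fingers": 1}, {"x": 0, "y": 0, "z": 2, "rx": 0, "ry": 0, "rz": 0, "fingers": 1}]'

```text
time_s: 7.88
tool_pos: [0.5209, -0.2708, 0.0988]
tool_rot: [180.0, -0.0, 11.8]
force: [0.1, -0.4, -1.1]
grip_width: 0.0603
grasp_force: 55.0
```

drive_tool --moves '[{"x": 0, "y": 0, "z": 1, "rx": 0, "ry": 0, "rz": 0, "fingers": 1}, {"x": 0, "y": 0, "z": 2, "rx": 0, "ry": 0, "rz": 0, "fingers": 1}, {"x": 0, "y": 0, "z": 2, "rx": 0, "ry": 0, "rz": 0, "fingers": 1}]'

```text
time_s: 8.25
tool_pos: [0.5213, -0.2713, 0.0985]
tool_rot: [180.0, -0.1, 11.8]
force: [-1.9, 1.5, 9.6]
grip_width: 0.0603
grasp_force: 55.0
```

```bash
python3 - <<'E'
from h import *
plan((.519,-.271,.0987,12.4)); print(sensors.get_obs()['wrist_torque'])
a=cam('top');b=cam('side')
can=np.zeros((480,800,3),np.uint8)
can[:480,:400]=crop(a,195,120,80,96,5); can[:480,400:800]=crop(b,175,170,80,96,5)
cv2.imwrite('pics/h2.png',can)
E
```

```text
t 8.25 pos [ 0.5213 -0.2713  0.0985] rot [ 1.800e+02 -1.000e-01  1.183e+01] q [-14.  21.  47. 103. -17.  63. -39.] F [-1.9  1.5  9.6] w 60.3 g 55.0
[-2.2 -0.7 -0.3] [ 0.0001 -0.0018 -0.01  ]
[ 0.49334104  0.69489215 -0.01185854]
```

View pics/h2.png

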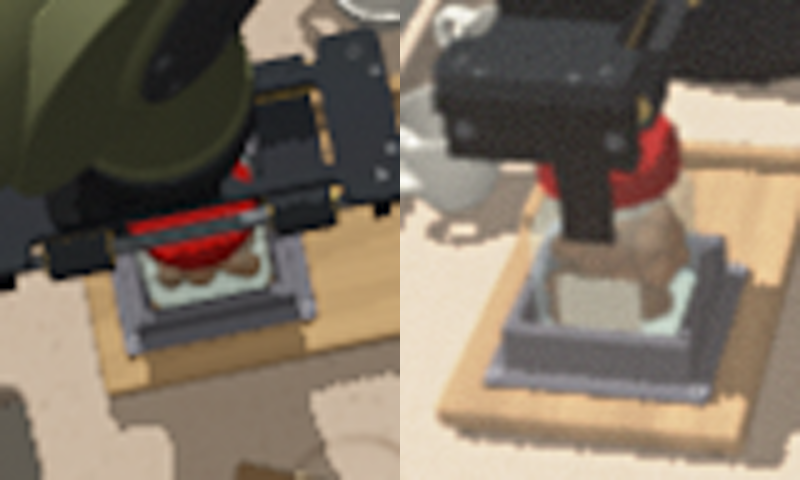

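The picture shows the jar inside the socket walls, and its height matches the expected floor, so it is home with about 10 N of push. Now I'll unscrew: anticlockwise is negative rz, with a slight rise to follow the thread.

drive_tool --moves '[{"x": 0, "y": 0, "z": 0, "rx": 0, "ry": 0, "rz": 0, "fingers": 1}, {"x": 0, "y": 0, "z": 0, "rx": 0, "ry": 0, "rz": -0.05, "fingers": 1}, {"x": 0, "y": 0, "z": -0.1, "rx": 0, "ry": 0, "rz": -0.1, "fingers": 1}, {"x": 0, "y": 0, "z": -0.2, "rx": 0, "ry": 0, "rz": -0.17, "fingers": 1}, {"x": 0, "y": 0, "z": -0.3, "rx": 0, "ry": 0, "rz": -0.25, "fingers": 1}, {"x": 0, "y": 0, "z": -0.4, "rx": 0, "ry": 0, "rz": -0.33, "fingers": 1}, {"x": 0, "y": 0, "z": -0.5, "rx": 0, "ry": 0, "rz": -0.4, "fingers": 1}, {"x": 0, "y": 0, "z": -0.5, "rx": 0, "ry": 0, "rz": -0.4, "fingers": 1}]' --force 60

```text
time_s: 9.35
tool_pos: [0.5217, -0.2717, 0.099]
tool_rot: [179.9, -0.1, 34.8]
force: [-0.2, 0.5, 7.1]
grip_width: 0.0601
grasp_force: 60.0
```

```bash
python3 - <<'E'
from h import *
plan((.5213,-.2713,.0987,12.4)); print(sensors.get_obs()['wrist_torque'])
b=cam('side'); a=cam('top')
can=np.zeros((480,800,3),np.uint8)
can[:480,:400]=crop(a,195,120,80,96,5); can[:480,400:800]=crop(b,175,170,80,96,5)
cv2.imwrite('pics/h3.png',can)
E
```

```text
t 9.35 pos [ 0.5217 -0.2717  0.099 ] rot [ 1.7987e+02 -1.1000e-01  3.4780e+01] q [-10.  20.  42. 103. -15.  63. -18.] F [-0.2  0.5  7.1] w 60.1 g 60.0
[-0.1 -0.5  0.3] [ 0.0018 -0.0023  0.3906]
[0.23821597 0.54411088 0.09531171]
```

View pics/h3.png

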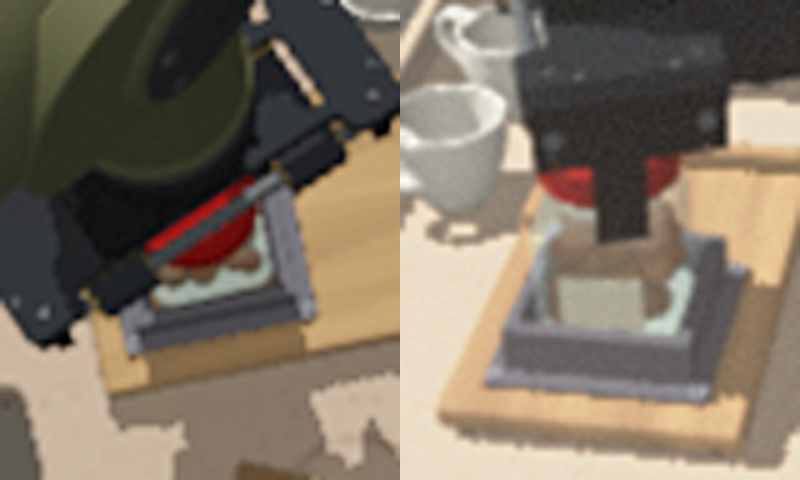

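The jar body has stayed put in the socket while the gripper turned 23°, and the tool rose 0.5 mm as the thread demands. I'll continue.

drive_tool --moves '[{"x": 0, "y": 0, "z": -0.1, "rx": 0, "ry": 0, "rz": -0.1, "fingers": 1}, {"x": 0, "y": 0, "z": -0.3, "rx": 0, "ry": 0, "rz": -0.2, "fingers": 1}, {"x": 0, "y": 0, "z": -0.4, "rx": 0, "ry": 0, "rz": -0.3, "fingers": 1}, {"x": 0, "y": 0, "z": -0.6, "rx": 0, "ry": 0, "rz": -0.4, "fingers": 1}, {"x": 0, "y": 0, "z": -0.7, "rx": 0, "ry": 0, "rz": -0.5, "fingers": 1}, {"x": 0, "y": 0, "z": -0.9, "rx": 0, "ry": 0, "rz": -0.6, "fingers": 1}, {"x": 0, "y": 0, "z": -1, "rx": 0, "ry": 0, "rz": -0.7, "fingers": 1}, {"x": 0, "y": 0, "z": -1, "rx": 0, "ry": 0, "rz": -0.8, "fingers": 1}, {"x": 0, "y": 0, "z": -1, "rx": 0, "ry": 0, "rz": -0.9, "fingers": 1}, {"x": 0, "y": 0, "z": -1, "rx": 0, "ry": 0, "rz": -1.0, "fingers": 1}, {"x": 0, "y": 0, "z": -1, "rx": 0, "ry": 0, "rz": -1.0, "fingers": 1}]'

```text
time_s: 10.82
tool_pos: [0.5223, -0.2712, 0.1002]
tool_rot: [179.8, 0.0, 92.1]
force: [0.8, 1.7, 8.1]
grip_width: 0.0605
grasp_force: 60.0
```

```bash
python3 - <<'E'
from h import *
plan((.5213,-.2713,.101,92)); print(sensors.get_obs()['wrist_torque'])
E
```

```text
t 10.82 pos [ 0.5223 -0.2712  0.1002] rot [1.7978e+02 4.0000e-02 9.2120e+01] q [ -2.  18.  32. 102. -11.  63.  36.] F [0.8 1.7 8.1] w 60.5 g 60.0
[-0.  -1.  -0.8] [0.0038 0.0008 0.0021]
[ 0.19082611  0.23227511 -0.03873275]
```

drive_tool --moves '[{"x": 0, "y": 0, "z": -1, "rx": 0, "ry": 0, "rz": 0, "fingers": 1}, {"x": 0, "y": 0, "z": -2, "rx": 0, "ry": 0, "rz": 0, "fingers": 1}, {"x": 0, "y": 0, "z": -3, "rx": 0, "ry": 0, "rz": 0, "fingers": 1}, {"x": 0, "y": 0, "z": -4, "rx": 0, "ry": 0, "rz": 0, "fingers": 1}, {"x": 0, "y": 0, "z": -4, "rx": 0, "ry": 0, "rz": 0, "fingers": 1}]'

```text
time_s: 11.45
tool_pos: [0.5205, -0.2708, 0.1018]
tool_rot: [-180.0, 0.0, 92.1]
force: [1.5, -0.2, -0.0]
grip_width: 0.0601
grasp_force: 60.0
```

```bash
python3 - <<'E'
from h import *
for _ in range(3): cam('top'); print(sensors.get_obs()['force'].round(2))
plan((.5213,-.2713,.101,92))
E
```

```text
[ 1.36 -1.05  0.98]
[ 0.67 -0.48  0.76]
[ 1.34 -1.61  0.23]
t 11.6 pos [ 0.5205 -0.2708  0.1018] rot [-179.98    0.     92.06] q [ -3.  18.  32. 102. -11.  63.  36.] F [ 1.3 -1.6  0.2] w 59.9 g 60.0
[-0.5  0.8  0.8] [-0.0004  0.      0.001 ]
```

drive_tool --moves '[{"x": 0, "y": 0, "z": -2, "rx": 0, "ry": 0, "rz": 0, "fingers": 1}, {"x": 0, "y": 0, "z": -4, "rx": 0, "ry": 0, "rz": 0, "fingers": 1}, {"x": 0, "y": 0, "z": -6, "rx": 0, "ry": 0, "rz": 0, "fingers": 1}, {"x": 0, "y": 0, "z": -6, "rx": 0, "ry": 0, "rz": 0, "fingers": 1}]'

```text
time_s: 12.1
tool_pos: [0.5208, -0.2705, 0.1082]
tool_rot: [180.0, -0.0, 92.1]
force: [0.2, 0.2, -0.5]
grip_width: 0.0598
grasp_force: 60.0
```

```bash
python3 - <<'E'
from h import *
plan((.5213,-.2713,.136,92))
a=cam('top');b=cam('side')
can=np.zeros((480,800,3),np.uint8)
can[:480,:400]=crop(a,195,120,80,96,5); can[:480,400:800]=crop(b,175,170,80,96,5)
cv2.imwrite('pics/h4.png',can)
E
```

```text
t 12.1 pos [ 0.5208 -0.2705  0.1082] rot [ 1.7999e+02 -2.0000e-02  9.2070e+01] q [ -3.  18.  32. 102. -10.  64.  35.] F [ 0.2  0.2 -0.5] w 59.8 g 60.0
[ -0.8   0.5 -27.8] [ 0.0002 -0.0004  0.0012]
```

View pics/h4.png

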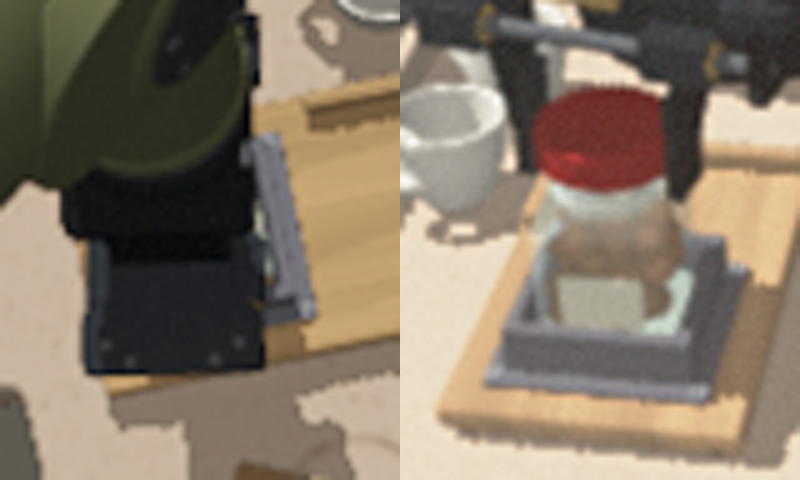

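The side view shows the lid rising off the neck while the jar's label and foot stay in the socket; there is no load on the wrist. I'll lift the rest of the way.

drive_tool --moves '[{"x": 0, "y": 0, "z": -4, "rx": 0, "ry": 0, "rz": 0, "fingers": 1}, {"x": 0, "y": 0, "z": -9, "rx": 0, "ry": 0, "rz": 0, "fingers": 1}, {"x": 0, "y": 0, "z": -14, "rx": 0, "ry": 0, "rz": 0, "fingers": 1}, {"x": 0, "y": 0, "z": -19, "rx": 0, "ry": 0, "rz": 0, "fingers": 1}, {"x": 0, "y": 0, "z": -24, "rx": 0, "ry": 0, "rz": 0, "fingers": 1}, {"x": 0, "y": 0, "z": -27, "rx": 0, "ry": 0, "rz": 0, "fingers": 1}, {"x": 0, "y": 0, "z": -27, "rx": 0, "ry": 0, "rz": 0, "fingers": 1}, {"x": 0, "y": 0, "z": -27, "rx": 0, "ry": 0, "rz": 0, "fingers": 1}, {"x": 0, "y": 0, "z": -27, "rx": 0, "ry": 0, "rz": 0, "fingers": 1}]'

```text
time_s: 13.32
tool_pos: [0.5206, -0.2706, 0.1348]
tool_rot: [-180.0, -0.0, 92.1]
force: [-0.5, 0.5, -1.3]
grip_width: 0.0599
grasp_force: 60.0
```

```bash
python3 - <<'E'
from h import *
plan((.5213,-.2713,.136,92))
b=cam('side');save(b,'pics/fin.png'); cv2.imwrite('pics/fin_c.png',crop(b,150,140,130,120,5))
E
```

```text
t 13.32 pos [ 0.5206 -0.2706  0.1348] rot [-1.7998e+02 -1.0000e-02  9.2070e+01] q [ -3.  16.  33. 100.  -9.  66.  35.] F [-0.5  0.5 -1.3] w 59.9 g 60.0
[-0.7  0.7 -1.2] [-0.0004 -0.0002  0.0012]
```

View pics/fin_c.png

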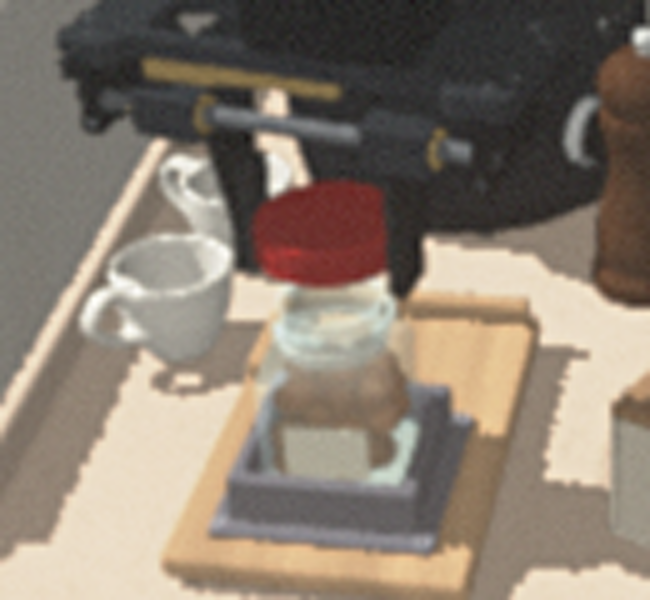

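The lid is level, about 24 mm clear of the open rim, and the jar is still home in the socket. I'll hand the job in.

```bash
python3 -c "
from h import *
print(workorder.sign_off())"
```

```text
the job is handed in; nothing more can be done
None
```

The jar is flat and home in the socket, its lid is unscrewed and held level about 24 mm above the rim, nothing else was touched as far as I could see, and the job was handed in at about 13 s; the sign-off returned no verdict.

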